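# Seat the centrifuge rotor on its keyed spindle

## Robot

A 6-joint arm with a two-finger parallel gripper is mounted at the origin on the work surface. World frame = base frame: x ahead of the robot, y to its left, z up, the work surface at z = 0. Lengths are in mm, angles in rad, forces in N, time in s.
With the tool pointing down it reaches from about 400 to 925 mm from the base axis. Payload 12.5 kg.
Tool frame: the origin (TCP) lies at the very end of the fingers, on their centre line; the grasp point (between the pads) lies 19 mm behind it; z points along the fingers, x is the direction in which the jaws open and shut, and the axes are right-handed (so a half turn about z gives the same grasp; the last joint's range is limited). The gripper opens to 95 mm and grips with 3 to 60 N. Pads are 20 mm wide; open, the fingers measure 119 mm over their backs; the gripper's body (75 mm by 180 mm) begins 59 mm behind the grasp point.
Start: joints at [-1.228, 0.491, 1.559, -0, 1.092, -0.106], TCP at [271.202, -563.113, 214.661] pointing down, gripper open.
Joint ranges: [-3.1, 3.1], [-0.84, 2.19], [0.05, 2.79], [-1.13, 4.28], [0.06, 2.93], [-2.69, 2.69]. Speed limits (rad/s): [2.22, 2.22, 2.79, 3.14, 3.14, 3.14].

## Interface

Orientations are given as [roll, pitch, yaw] about the fixed x, y, z axes, in that order (R = Rz(yaw) Ry(pitch) Rx(roll)).
In Python, from cell import env gives the robot as it stands.
- The arm moves only by the tool arm_command, never from a script. Its argument "motion" is one flat list of numbers, 7 for each row, row after row: the opening, from -1 (shut) to 1 (fully open), then the shift along the tool's x, y, z in mm, then the turn, a rotation vector about the tool's x, y, z in degrees. In form: [fingers, dx, dy, dz, rx, ry, rz, fingers, dx, dy, dz, rx, ry, rz, ...]. A call has 1 to 20 rows; each row is the pose to reach, as a shift and turn from the pose commanded when the call began, along the tool's axes at that moment; what a row does not reach only later rows make up. A row lasts 1/10 s, in which the tool goes at most 50 mm and 8.59 degrees, less where a joint would pass 70% of its speed; a pose out of reach is approached as far as the arm can. A call with a gripper value outside its range is refused whole. The fingers move at their own pace and stop on an object; the grip force is fixed at half the most. Time passes only in rows, so rows that repeat a pose let the fingers close. It gives the time, the measured TCP pose, the force and the opening at its end, in the units of the state.
- env.state(): the state, without advancing time (a new reading comes with each control period).
- env.read_camera(name): name is "side" or "top"; returns (picture, depth): 420x560x3 uint8, red, green, blue; 420x560 float32, mm along the optical axis (not along the pixel's ray), 0 where there is no reading.
- env.calibration(name): a dict with "fx", "fy", "cx", "cy" (pixels), "distortion" ([k1, k2, p1, p2, k3] as OpenCV has them; the pictures are not rectified), "cam_to_world" (4x4, takes a point from camera to world coordinates). Camera axes: x right, y down, z forward; pixel columns grow to the right and rows downward; lengths in mm; the calibration is good to about 2 mm. A picture is of the moment at which its call begins. calibration takes no time and is no camera call.
- env.job_done(): hands the job in, once; it reports no verdict.
Trained networks look in the newest picture that a camera, given by its name, has taken for a name from the list of things; names that differ only in an ending like _2 or _b are one class to them, and where a whole thing is asked for, a point or a joint stands for the part that bears it (a point fixed in the world has none). Each returns a list of dicts, best first, with "confidence" (0 to 1); they miss things now and then, are a little off and sometimes report something else, mostly with a low value. They report only what shows in the picture. A call takes as long as a camera call.
- env.recognise(camera, label): "location" ([column, row] in pixels, amid what is visible of it).
- env.silhouettes(camera, label): "region" (420x560 bool, what is visible of it) and "location" ([column, row] in pixels, amid what is visible of it).
- env.spot_point(camera, label): "location" ([column, row] in pixels: a listed point, or the origin of a listed thing).
The state is a dict: "t": time; "joints": joint angles; "qvel": joint speeds; "tau": joint torques, N m; "eef_pos": TCP position; "tcp_rot": TCP orientation; "ft_force": force on the tool from outside, world axes, zero at the start; "moment": the same for the moment, N m; "opening": opening from 0.0 (shut) to 1.0 (fully open).
Only numpy, scipy, OpenCV 4.12 (cv2) and the standard library are available. Lean on these libraries where they do the work, as an engineer would, in place of code of your own. Each camera call takes 0.05 s, during which the arm holds its last target.

## Task

Pick the centrifuge rotor up by its black knob from the blue mat, lower it onto the spindle in the open bowl of the bench centrifuge, and turn it gently, never forcing it down, until its keyway drops over the spindle's key and it sits fully home and level on the spindle's flange. Then let go of it, keep it upright throughout, and leave the other things on the bench where they are.

Things in the scene. Friction and masses are not known exactly. Their poses are not given: they have to be found in the camera images.
- rotor_knob (a point): Middle of the rotor's grip knob, on its axis, 54 mm above its underside; z up. The rotor: aluminium disc 96 mm across, 26 mm thick, about 350 g, with an upright round black knob 32 mm across from 30 to 74 mm above the underside. Keyway on its -x side, under the red stripe on the disc. It starts on a 4 mm blue mat, yaw within 1 rad of the world axes.
- spindle_seat (a point): Point on the centrifuge's upright spindle axis, at the top of the flange on which the seated rotor's underside rests, 104 mm above the bench; the seated rotor_knob is 54 mm above it. z up, x and y of the casing (front = -x). A rotor out of line rests on the spindle's key, 12 mm too high; pressing it there with 30 N or more bends the spindle.
- dropper_bottle: Amber dropper bottle with a red bulb, 52 mm across and 100 mm tall, on the mat on the far side of the rotor; origin under its centre. To be left alone.
- dish: Flat clear round dish with lid, 85 mm across and 17 mm tall, on the mat on the near side of the rotor; origin under its centre. To be left alone.
- beaker: Glass beaker 66 mm across and 85 mm tall with a white pipette in it (135 mm tall), behind the centrifuge; origin under its centre. To be left alone.
- slide_box: Black slide box 100 x 170 x 45 mm, to the left; origin under its centre. To be left alone.
- tube_rack: Orange rack of small tubes, 55 x 190 x 49 mm, to the right; origin under its centre. To be left alone.
- spindle_nose (a point): Top centre of the steel spindle, 26 mm above the flange; 18 mm across, top 5 mm tapered. A brass key, 5 mm wide, sticks out to 18 mm from the axis and is 12 mm tall from the flange up. The brake holds the spindle at an unmeasured angle: the key points within 1.2 rad either side of the casing's front (-x). It can be seen from above, not in this point's axes, which are the casing's.
- keyway (a point): Keyway mouth in the rotor's underside, 15 mm from the axis on the rotor's -x side (axes of the rotor, z up). The blind bore is 20 mm across and 30 mm deep, 1 mm clear of the spindle all round; the keyway is 7 mm wide, 21 mm long from the axis, over its full depth and goes over the key within about 0.06 rad either way. Hidden from above; the red stripe is above it.
- casing (a point): Bottom centre of the centrifuge casing, under the spindle, on the bench. Casing fixed, 240 mm square, 130 mm high, front with round control knob at -x. The open bowl in its top is 180 mm across, its rim 26 mm above the flange.

How it is judged:
By the outcome, as a careful person would: the job done as asked, in the order asked, and still so for the second after the job is handed in, with the robot touching nothing.
It also fails if it takes over 72 s, if anything falls off the work surface, if the arm or the gripper's body presses on something with over 40 N, if the wrist force passes 120 N, or if a joint passes its speed limit or range.

## Working session

There is one attempt and no reset: what is moved stays moved. The work goes in short steps, Python scripts to look and compute and a tool call to move; the robot and the scene stay as the last step left them, time stands still between calls to the robot, and variables do not carry over. Pictures are saved under pics/ and viewed, and the job is handed in when it is done.

Besides the shell and the picture viewer there is one more tool, called after "Request:" in YAML: its name, and indented under it one key for each argument. arm_command: Moves the arm, as the interface text tells. Its arguments: {"type":"object","properties":{"motion":{"type":"array","items":{"type":"number"}}},"required":["motion"]}

```bash
mkdir -p pics; ls; cat > h.py <<'E'
import numpy as np, cv2
from cell import env
def cal(n):
    c=env.calibration(n);K=np.array([[c['fx'],0,c['cx']],[0,c['fy'],c['cy']],[0,0,1.]])
    return K,np.array(c['distortion'],float),np.array(c['cam_to_world'])
def ray(n,px):
    K,d,T=cal(n);u=cv2.undistortPoints(np.array([[px]],float),K,d)[0,0]
    return T[:3,3],T[:3,:3]@np.array([u[0],u[1],1])
def atz(n,px,z):
    o,r=ray(n,px);return o+r*(z-o[2])/r[2]
def proj(n,P):
    K,d,T=cal(n);Ti=np.linalg.inv(T)
    return cv2.projectPoints(np.array(P,float).reshape(-1,3),cv2.Rodrigues(Ti[:3,:3])[0],Ti[:3,3],K,d)[0].reshape(-1,2)
def tri(a,b):
    # list of (cam,px)
    A=np.zeros((3,3));v=np.zeros(3)
    for n,px in (a,b):
        o,r=ray(n,px);r=r/np.linalg.norm(r);M=np.eye(3)-np.outer(r,r);A+=M;v+=M@o
    return np.linalg.solve(A,v)
def save(n,f):
    p,d=env.read_camera(n);cv2.imwrite('pics/'+f,p[:,:,::-1]);np.save('/tmp/'+n+'_d.npy',d);np.save('/tmp/'+n+'_p.npy',p);return p,d
E
python3 - <<'E'
from h import *
np.set_printoptions(precision=2,suppress=True)
print(env.state())
save('top','t0.png');save('side','s0.png')
for n in('top','side'):
    print(n,cal(n))
    for l in('rotor_knob','spindle_seat','spindle_nose','keyway','casing'):
        print(n,l,[(np.round(r['location'],1),round(r['confidence'],2)) for r in env.spot_point(n,l)][:2])
E
```

```text
pics
{'t': 0.0, 'joints': array([-1.23,  0.49,  1.56, -0.  ,  1.09, -0.11]), 'qvel': array([-0.,  0.,  0., -0.,  0., -0.]), 'tau': array([  0.  , -61.26, -25.82,   0.07,   0.05,  -0.  ]), 'eef_pos': array([ 271.1 , -562.85,  214.06]), 'tcp_rot': array([-3.14,  0.  , -1.12]), 'ft_force': array([-0.36, -0.15,  0.13]), 'moment': array([-0.04,  0.  , -0.03]), 'opening': 1.0013285635073845}
top (array([[426.  ,   0.  , 283.65],
       [  0.  , 426.  , 214.32],
       [  0.  ,   0.  ,   1.  ]]), array([-0.07,  0.  ,  0.  ,  0.  ,  0.  ]), array([[   0.  ,   -1.  ,    0.05,  507.89],
       [  -1.  ,   -0.  ,    0.02,   -3.06],
       [  -0.02,   -0.05,   -1.  , 1400.25],
       [   0.  ,    0.  ,    0.  ,    1.  ]]))
top rotor_knob [(array([359. , 228.9]), 0.59)]
top spindle_seat [(array([223.1, 221.5]), 0.67)]
top spindle_nose [(array([219.2, 220.9]), 0.74)]
top keyway [(array([352. , 231.1]), 0.84)]
top casing []
side (array([[501.05,   0.  , 282.97],
       [  0.  , 501.05, 202.92],
       [  0.  ,   0.  ,   1.  ]]), array([0.02, 0.  , 0.  , 0.  , 0.  ]), array([[  -0.79,   -0.36,    0.49, -171.88],
       [  -0.61,    0.47,   -0.64,  977.11],
       [  -0.  ,   -0.81,   -0.59, 1015.61],
       [   0.  ,    0.  ,    0.  ,    1.  ]]))
side rotor_knob [(array([211.4, 234.6]), 0.36)]
side spindle_seat [(array([246.2, 243.4]), 0.72)]
side spindle_nose [(array([244.5, 238.5]), 0.96)]
side keyway [(array([332.1, 206. ]), 0.75)]
side casing [(array([244.8, 245.2]), 0.31)]
```

```bash
python3 - <<'E'
from h import *
for n,b in(('top',(120,130,420,330)),('side',(150,130,450,330))):
    p=np.load('/tmp/%s_p.npy'%n);x0,y0,x1,y1=b
    c=cv2.resize(p[y0:y1,x0:x1],(780,520),interpolation=cv2.INTER_CUBIC)
    cv2.imwrite('pics/%s_c0.png'%n,c[:,:,::-1])
E
```

```text
(no output)
```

View pics/t0.png

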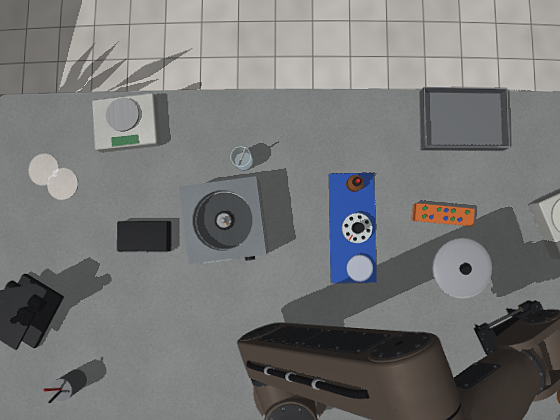

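View pics/s0.png

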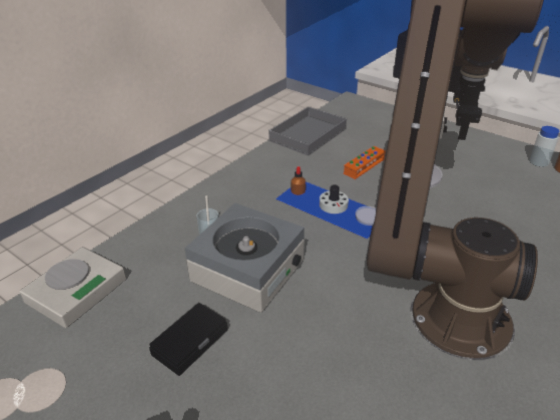

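View pics/top_c0.png

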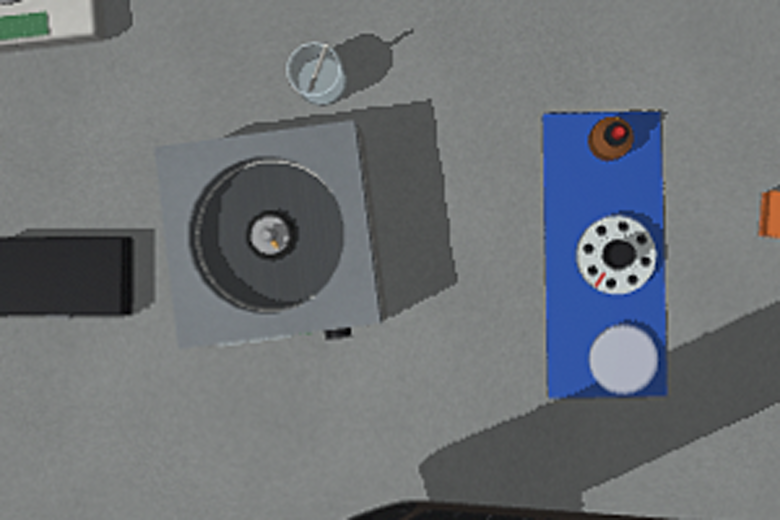

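View pics/side_c0.png

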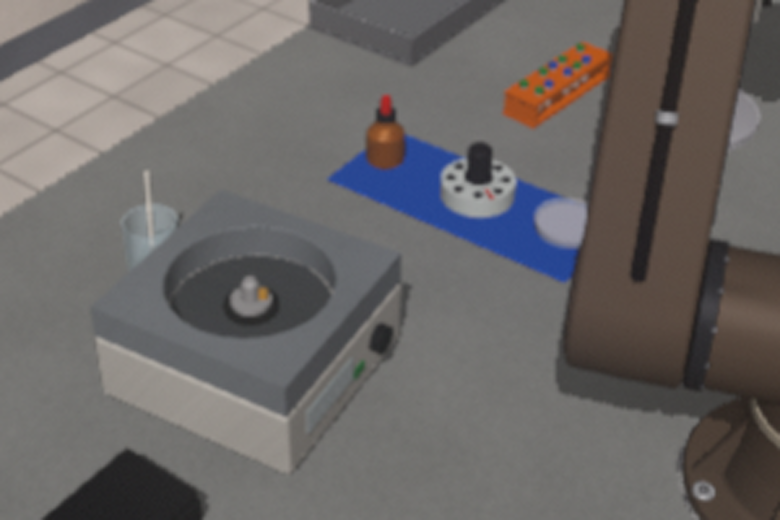

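```bash
python3 - <<'E'
from h import *
np.set_printoptions(precision=1,suppress=True)
p=np.load('/tmp/top_p.npy');hsv=cv2.cvtColor(p,cv2.COLOR_RGB2HSV).astype(int)
def cen(m):
    ys,xs=np.nonzero(m);return np.array([xs.mean(),ys.mean()]),len(xs)
box=np.zeros(p.shape[:2],bool);box[205:252,335:380]=1
blue=(hsv[...,0]>100)&(hsv[...,0]<130)&(hsv[...,1]>150)
white=box&(hsv[...,1]<60)&(hsv[...,2]>110)
cs=max(cv2.findContours(white.astype(np.uint8),cv2.RETR_EXTERNAL,cv2.CHAIN_APPROX_NONE)[0],key=cv2.contourArea)
e=cv2.fitEllipse(cs);print('disc',e,atz('top',e[0],30)) 
red=box&((hsv[...,0]<8)|(hsv[...,0]>172))&(hsv[...,1]>110)&(hsv[...,2]>90)
c,n=cen(red);print('red',c,n,atz('top',c,30))
d=atz('top',c,30)-atz('top',e[0],30);print('stripe dir',np.degrees(np.arctan2(d[1],d[0])),np.hypot(*d[:2]))
# knob top
k=box&(hsv[...,2]<45)
nl,lab,st,ce=cv2.connectedComponentsWithStats(k.astype(np.uint8))
for i in range(1,nl):
    if st[i,4]>30: print('dark',ce[i],st[i],atz('top',ce[i],78))
box2=np.zeros_like(box);box2[205:240,208:242]=1
br=box2&(hsv[...,0]>8)&(hsv[...,0]<30)&(hsv[...,1]>110)
c,n=cen(br);print('brass',c,n,atz('top',c,116))
print(np.array2string(hsv[210:232,214:237,2]))
print(np.array2string(hsv[210:232,214:237,1]))
for n,l in (('rotor_knob','rotor_knob'),):
    pass
print('nose tri',tri(('top',(219.2,220.9)),('side',(244.5,238.5))),atz('top',(219.2,220.9),130),atz('side',(244.5,238.5),130))
print('seat tri',tri(('top',(223.1,221.5)),('side',(246.2,243.4))),atz('top',(223.1,221.5),104),atz('side',(246.2,243.4),104))
D=np.load('/tmp/top_d.npy');print(D[210:232:2,214:237:2])
E
```

```text
disc ((356.7566223144531, 227.32810974121094), (28.25711441040039, 29.95201873779297), 118.92671966552734) [ 532.  -210.6   30. ]
red [350.4 236.9] 8 [ 501.4 -189.9   30. ]
stripe dir 146.0548383091784 36.96233022610719
dark [357.5 227.2] [352 222  12  11 101] [ 531.5 -205.7   78. ]
brass [225.2 223.2] 6 [542.3 199.8 116. ]
[[ 76  77  78  77  76  78  78  74  78  78  75  75  76  52  72  78  75  79
   78  76  75  76  78]
 [ 78  77  78  78  78  78  63  41  30  25  23  31  25  41  46  47  46  76
   81  77  76  76  78]
 [ 76  77  79  76  76  59  33  32  45  45  45  35  26  25  29  29  45  74
   80  78  77  76  78]
 [ 76  79  80  60  31  32  39  84 110 112 111  93  80  51  22  28  36  47
   75  75  79  77  78]
 [ 78  78  69  37  40  85 106 161 168 168 168 173 182 136  69  26  31  37
   47  47  76  76  77]
 [ 79  65  37  29 104 164 168 164 159 160 162 158 163 171 126  57  20  22
   30  46  76  78  78]
 [ 82  54  27  68 158 169 162 156 153 159 160 110  94  99 106  84  40  22
   20  46  74  79  78]
 [ 80  46  28 128 161 163 159 136 120 131 132 104 102 104 105 112  67  29
   20  31  44  76  79
[... 3910 characters left out ...]
311.  1300.3 1301.4 1302.9 1301.1 1298.4 1301.  1309.4 1306.4
  1317.1 1311.4]
 [1312.6 1306.3 1299.9 1280.1 1273.5 1282.6 1300.3 1305.7 1300.7 1305.4
  1315.  1313.5]
 [1307.5 1300.7 1300.4 1275.4 1278.7 1276.7 1298.7 1299.     0.  1306.2
  1315.5 1311.6]
 [1317.2 1305.6 1300.9 1278.7 1277.8 1284.8 1299.2 1299.4 1303.2 1307.
  1315.7 1313.7]
 [1318.  1305.6 1295.3 1299.6 1300.4 1303.8 1288.  1302.2 1303.4 1303.3
  1313.8 1309.8]
 [1315.  1306.9 1307.6 1295.5 1300.9 1298.5 1302.5 1307.4 1308.2 1314.2
  1313.4 1307.8]
 [1311.7 1315.2 1311.6 1308.3 1303.8 1305.  1305.8 1308.8 1312.4 1310.3
  1315.2 1311.3]
 [1310.8 1317.1 1306.5 1308.9 1310.5 1310.4 1313.  1312.2 1310.7 1310.
  1308.4 1309.2]]
```

```bash
cat >> h.py <<'E'
def circ(c,r,z,n=60):
    a=np.linspace(0,2*np.pi,n);return np.c_[c[0]+r*np.cos(a),c[1]+r*np.sin(a),np.full(n,z)]
def overlay(n,curves,ctr,half,f,s=8):
    p=np.load('/tmp/%s_p.npy'%n);x0,y0=int(ctr[0]-half),int(ctr[1]-half)
    c=cv2.resize(p[y0:y0+2*half,x0:x0+2*half],None,fx=s,fy=s,interpolation=cv2.INTER_CUBIC)[:,:,::-1].copy()
    for P,col in curves:
        q=((proj(n,P)-[x0,y0]+.5)*s).round().astype(int);cv2.polylines(c,[q.reshape(-1,1,2)],False,col,1)
    return c
E
cat > ov.py <<'E'
from h import *
import sys
rx,ry,ra,sx,sy,sa=map(float,sys.argv[1:7])
out=[]
def seg(c,a,r0,r1,z):
    a=np.radians(a);return np.array([[c[0]+r*np.cos(a),c[1]+r*np.sin(a),z] for r in(r0,r1)])
R=[(circ((rx,ry),48,30),(0,255,0)),(circ((rx,ry),48,4),(0,255,255)),(circ((rx,ry),16,78),(255,0,255)),(seg((rx,ry),ra,25,50,30),(255,255,0))]
S=[(circ((sx,sy),90,130),(0,255,0)),(circ((sx,sy),9,130-5),(255,0,255)),(seg((sx,sy),sa,9,18,116),(0,255,0))]
for nm,C,P in(('r',R,(rx,ry,40)),('s',S,(sx,sy,120))):
    ims=[]
    for n in('top','side'):
        h=24 if nm=='r' else 40
        ims.append(cv2.resize(overlay(n,C,proj(n,P)[0],h,''),(395,395)) if False else overlay(n,C,proj(n,P)[0],h,'',s=int(395/(2*h))))
    cv2.imwrite('pics/ov_%s_%s.png'%(nm,sys.argv[7]),np.hstack(ims))
E
python3 ov.py 532 -208 146 549 208 -130 a
```

```text
(no output)
```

View pics/ov_r_a.png

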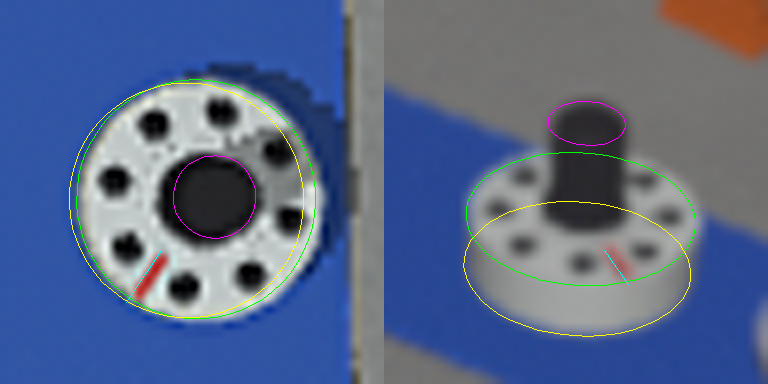

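View pics/ov_s_a.png

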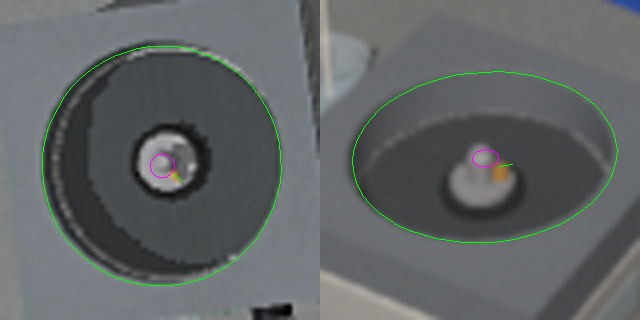

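```bash
cat > ov2.py <<'E'
from h import *
import sys
sx,sy,sa,fr=map(float,sys.argv[1:5])
a=np.radians(sa);u=np.array([np.cos(a),np.sin(a)]);v=np.array([-u[1],u[0]])
kp=[np.r_[np.array([sx,sy])+u*i+v*j,116] for i,j in((9,2.5),(18,2.5),(18,-2.5),(9,-2.5),(9,2.5))]
S=[(circ((sx,sy),fr,104),(0,255,0)),(circ((sx,sy),9,125),(255,0,255)),(circ((sx,sy),9,104),(255,0,255)),(np.array(kp),(255,255,0))]
ims=[overlay(n,S,proj(n,(sx,sy,115))[0],12,'',s=16) for n in('top','side')]
ims2=[overlay(n,[],proj(n,(sx,sy,115))[0],12,'',s=16) for n in('top','side')]
cv2.imwrite('pics/sp_%s.png'%sys.argv[5],np.hstack([np.vstack([a,b]) for a,b in zip(ims,ims2)]))
E
python3 ov2.py 549 208 -130 22 a
```

```text
(no output)
```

View pics/sp_a.png

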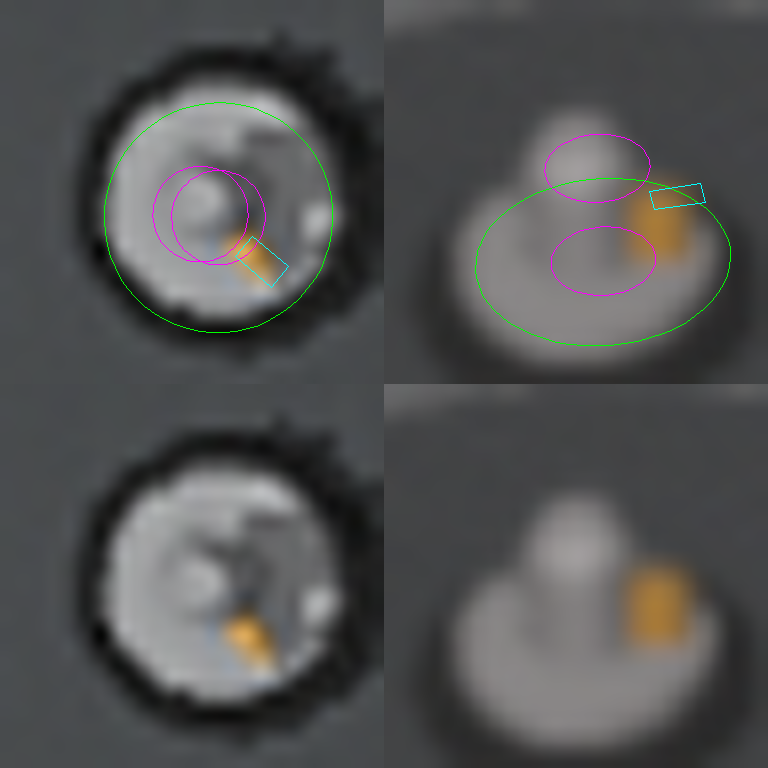

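```bash
python3 ov2.py 552 208 -127 22.5 b; python3 ov.py 531.5 -210 146 552 208 -127 b
```

```text
(no output)
```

View pics/sp_b.png

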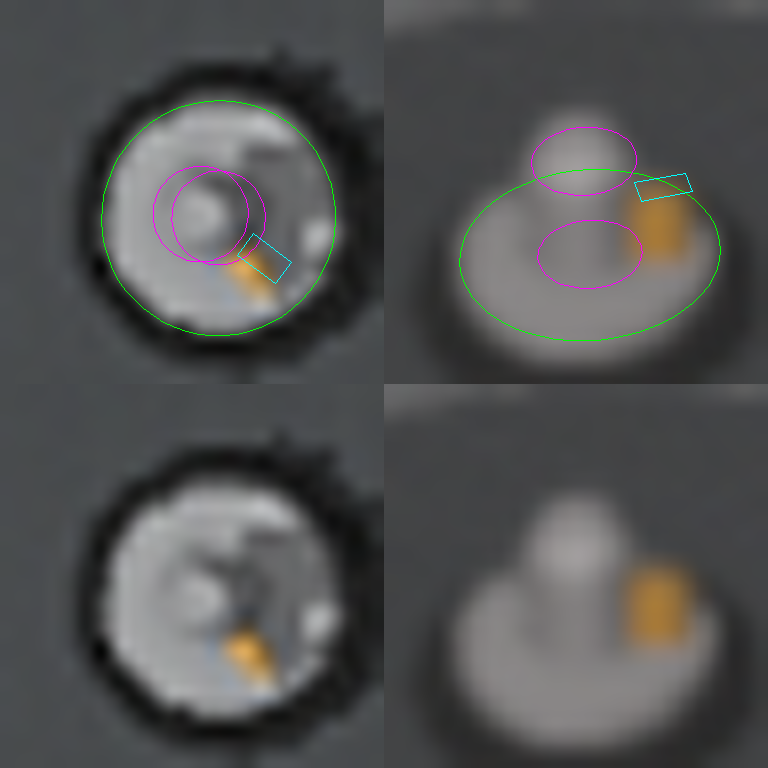

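View pics/ov_r_b.png

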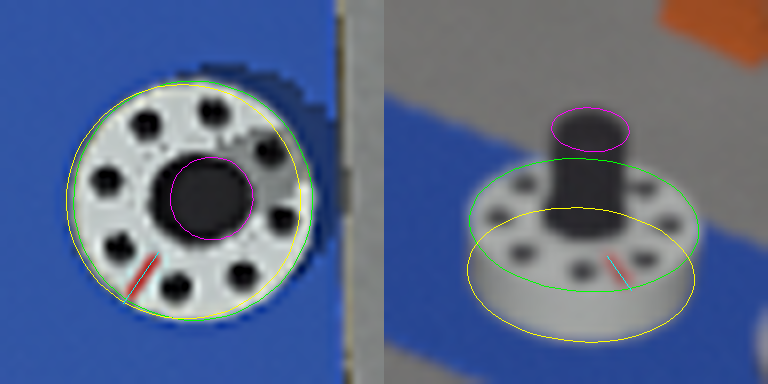

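View pics/ov_s_b.png

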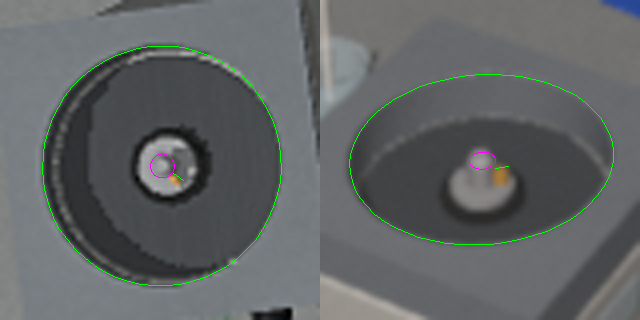

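```bash
cat > key.py <<'E'
from h import *
from scipy.optimize import minimize
def model(n,sx,sy,a,x0,y0,w,h,s=8):
    u=np.array([np.cos(a),np.sin(a)]);v=np.array([-u[1],u[0]])
    def P(i,j,z): return np.r_[np.array([sx,sy])+u*i+v*j,z]
    im=np.zeros((h*s,w*s),np.uint8)
    pts=[P(i,j,z) for i in(8.7,18) for j in(-2.5,2.5) for z in(104,116)]
    q=((proj(n,pts)-[x0,y0]+.5)*s)
    cv2.fillConvexPoly(im,cv2.convexHull(q.round().astype(np.int32)),1)
    sp=np.vstack([circ((sx,sy),9,104),circ((sx,sy),9,125)])  # spindle occludes only if nearer
    C=cal(n)[2][:3,3];
    if np.dot(u,C[:2]-[sx,sy])<0:
        cv2.fillConvexPoly(im,cv2.convexHull((((proj(n,sp)-[x0,y0]+.5)*s)).round().astype(np.int32)),0)
    f=cv2.resize(im.astype(np.float32),(w,h),interpolation=cv2.INTER_AREA)
    return cv2.GaussianBlur(f,(0,0),.5)
for n,c in(('top',(224,221)),('side',(248,240))):
    p=np.load('/tmp/%s_p.npy'%n).astype(float);x0,y0=c[0]-12,c[1]-12
    W=np.clip(p[y0:y0+24,x0:x0+24,0]-p[y0:y0+24,x0:x0+24,2]-12,0,None)
    ys,xs=np.mgrid[0:24,0:24];print(n,'cent',(W*xs).sum()/W.sum()+x0,(W*ys).sum()/W.sum()+y0,W.sum())
    for (dx,dy) in((0,0),(1,0),(-1,0),(0,1),(0,-1)):
        r=[]
        for d in range(-170,-95,3):
            M=model(n,551.5+dx,208+dy,np.radians(d),x0,y0,24,24)
            k=(M*W).sum()/(M*M).sum();r.append((((k*M-W)**2).sum()/(W**2).sum(),d))
        print(n,dx,dy,sorted(r)[:3])
E
python3 key.py
```

```text
top cent 225.12790697674419 223.4515503875969 516.0
top 0 0 [(np.float64(0.17219161142393707), -143), (np.float64(0.17563080399346973), -146), (np.float64(0.2214328942595676), -140)]
top 1 0 [(np.float64(0.10903440909921115), -146), (np.float64(0.15920189479445043), -149), (np.float64(0.16790411090258586), -143)]
top -1 0 [(np.float64(0.26141751422504295), -140), (np.float64(0.2696868604421928), -143), (np.float64(0.3046775664290545), -146)]
top 0 1 [(np.float64(0.12270624341456485), -140), (np.float64(0.16336834467061026), -143), (np.float64(0.18561210379353146), -137)]
top 0 -1 [(np.float64(0.22652483435522472), -149), (np.float64(0.25551877425605823), -146), (np.float64(0.2728066972365257), -152)]
side cent 250.64439140811456 242.5656324582339 1257.0
side 0 0 [(np.float64(0.15748916343620983), -140), (np.float64(0.15821754138461142), -137), (np.float64(0.17226189390871782), -143)]
side 1 0 [(np.float64(0.06503612549303192), -140), (np.float64(0.06881683972275501), -143), (np.float64(0.07816124091908672), -137)]
side -1 0 [(np.float64(0.27927283518145657), -137), (np.float64(0.3049129862448623), -140), (np.float64(0.30841530765946673), -143)]
side 0 1 [(np.float64(0.076111652709139), -137), (np.float64(0.11051783889925594), -140), (np.float64(0.1228197517871024), -134)]
side 0 -1 [(np.float64(0.2581814505106063), -143), (np.float64(0.25894910952520356), -146), (np.float64(0.2591972414527383), -149)]
```

```bash
cat > mv.py <<'E'
import sys,numpy as np
from cell import env
# usage: mv.py x y z [yawturn_deg world]
s=env.state();from scipy.spatial.transform import Rotation as R
rot=R.from_euler('xyz',s['tcp_rot']);p=np.array(s['eef_pos'])
t=np.array(list(map(float,sys.argv[1:4])))
print('pos',p.round(2),'rot',np.round(s['tcp_rot'],4),'j',np.round(s['joints'],3),'F',np.round(s['ft_force'],2),'open',round(s['opening'],3))
print('tool delta',rot.inv().apply(t-p).round(2))
E
python3 mv.py 531.5 -210.3 140
```

```text
pos [ 271.2  -563.11  214.66] rot [ 3.1416e+00 -1.0000e-04 -1.1220e+00] j [-1.228  0.491  1.559 -0.     1.092 -0.106] F [0.95 0.41 0.09] open 0.998
tool delta [-204.95 -387.6    74.63]
```

Request:
arm_command:
  motion: [1,-205,-388,0,0,0,0,1,-205,-388,0,0,0,0,1,-205,-388,0,0,0,0,1,-205,-388,0,0,0,0,1,-205,-388,0,0,0,0,1,-205,-388,0,0,0,0,1,-205,-388,0,0,0,0,1,-205,-388,0,0,0,0,1,-205,-388,75,0,0,0,1,-205,-388,75,0,0,0,1,-205,-388,75,0,0,0,1,-205,-388,75,0,0,0,1,-205,-388,75,0,0,0]

```text
t: 1.9
eef_pos: [532.1, -211.2, 141.2]
tcp_rot: [-3.14, -0.002, -1.123]
ft_force: [0.1, 0.5, 0.2]
opening: 1.0
```

```bash
python3 mv.py 531.5 -210.3 39; python3 - <<'E'
from h import *
save('top','t1.png');save('side','s1.png')
P=[(531.5,-210.3,60)]
ims=[overlay(n,[],proj(n,P[0])[0],45,'',s=4) for n in('top','side')]
cv2.imwrite('pics/c1.png',np.hstack(ims))
E
```

```text
pos [ 532.08 -211.2   141.22] rot [-3.1404e+00 -1.9000e-03 -1.1228e+00] j [-0.493  0.501  1.771 -0.     0.867  0.63 ] F [0.08 0.48 0.17] open 1.0
tool delta [ -1.26   0.26 102.22]
```

View pics/c1.png

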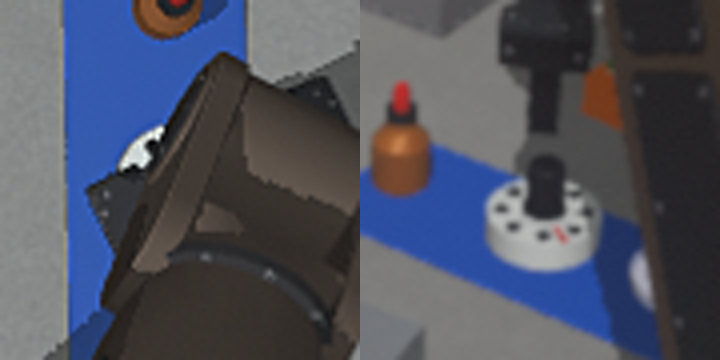

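Request:
arm_command:
  motion: [1,-1,0,25,0,0,0,1,-1,0,50,0,0,0,1,-1,0,75,0,0,0,1,-1,0,90,0,0,0,1,-1,0,101,0,0,0,1,-1,0,101,0,0,0,1,-1,0,101,0,0,0,-1,-1,0,101,0,0,0,-1,-1,0,101,0,0,0,-1,-1,0,101,0,0,0,-1,-1,0,101,0,0,0,-1,-1,0,101,0,0,0,-1,-1,0,101,0,0,0,-1,-1,0,101,0,0,0,-1,-1,0,101,0,0,0,-1,-1,0,101,0,0,0]

```text
t: 3.6
eef_pos: [531.5, -209.3, 38.6]
tcp_rot: [-3.142, -0.0, -1.122]
ft_force: [0.2, -0.8, -0.1]
opening: 0.33
```

Request:
arm_command:
  motion: [0.3,0,0,0,0,0,0,0.3,0,0,0,0,0,0,0.3,0,0,0,0,0,0,0.3,0,0,0,0,0,0,0.3,0,0,0,0,0,-8,0.3,0,0,0,0,0,-16,0.3,0,0,0,0,0,-24,0.3,0,0,0,0,0,-32,0.3,0,0,0,0,0,-40,0.3,0,0,0,0,0,-48,0.3,0,0,0,0,0,-56,0.3,0,0,0,0,0,-64,0.3,0,0,0,0,0,-72,0.3,0,0,0,0,0,-80,0.3,0,0,0,0,0,-86,0.3,0,0,0,0,0,-90,0.3,0,0,0,0,0,-90,0.3,0,0,0,0,0,-90,-1,0,0,0,0,0,-90,-1,0,0,0,0,0,-90]

```text
t: 5.6
eef_pos: [531.4, -209.2, 38.6]
tcp_rot: [3.141, 0.0, 0.448]
ft_force: [-0.2, -0.1, -0.4]
opening: 0.536
```

Request:
arm_command:
  motion: [-1,0,0,0,0,0,0,-1,0,0,0,0,0,0,-1,0,0,0,0,0,0,-1,0,0,0,0,0,0,-1,0,0,0,0,0,0,-1,0,0,0,0,0,0,-1,0,0,0,0,0,0]

```text
t: 6.3
eef_pos: [531.4, -209.2, 38.6]
tcp_rot: [3.142, 0.0, 0.449]
ft_force: [-1.2, 0.0, -0.0]
opening: 0.33
```

```bash
python3 mv.py 531.5 -210.3 39; python3 - <<'E'
from h import *
save('top','t2.png');save('side','s2.png')
ims=[overlay(n,[],proj(n,(531.5,-210.3,60))[0],45,'',s=4) for n in('top','side')]
cv2.imwrite('pics/c2.png',np.hstack(ims))
E
```

```text
pos [ 531.36 -209.21   38.64] rot [3.1416e+00 1.0000e-04 4.4870e-01] j [-0.491  0.648  1.847 -0.     0.646 -0.939] F [-1.19  0.01 -0.01] open 0.33
tool delta [-0.34  1.05 -0.36]
```

View pics/c2.png

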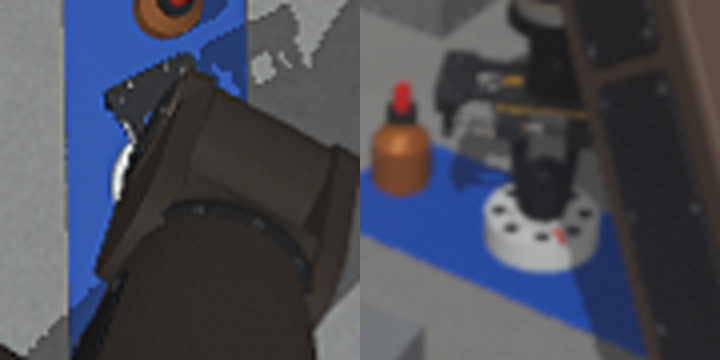

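Request:
arm_command:
  motion: [-1,0,0,-10,0,0,0,-1,0,0,-25,0,0,0,-1,0,0,-45,0,0,0,-1,0,0,-70,0,0,0,-1,0,0,-95,0,0,0,-1,0,0,-120,0,0,0,-1,0,0,-145,0,0,0,-1,0,0,-160,0,0,0,-1,0,0,-160,0,0,0,-1,0,0,-160,0,0,0,-1,0,0,-160,0,0,0]

```text
t: 7.5
eef_pos: [531.0, -208.9, 197.7]
tcp_rot: [-3.14, 0.001, 0.449]
ft_force: [0.7, -0.2, -2.2]
opening: 0.329
```

```bash
python3 mv.py 552.3 209 198.6
```

```text
pos [ 530.96 -208.91  197.69] rot [-3.1403e+00  9.0000e-04  4.4880e-01] j [-0.491  0.432  1.714 -0.     0.997 -0.939] F [ 0.72 -0.17 -2.21] open 0.329
tool delta [ 200.55 -367.26   -0.64]
```

Request:
arm_command:
  motion: [-1,7,-13,0,0,0,-3,-1,18,-33,0,0,0,-8,-1,32,-59,0,0,0,-13,-1,47,-86,0,0,0,-18,-1,62,-113,0,0,0,-23,-1,77,-141,0,0,0,-28,-1,92,-168,0,0,0,-33,-1,107,-196,0,0,0,-38,-1,122,-223,0,0,0,-43,-1,137,-251,0,0,0,-48,-1,152,-278,0,0,0,-53,-1,167,-306,0,0,0,-58,-1,180,-330,0,0,0,-63,-1,191,-350,0,0,0,-68,-1,197,-361,0,0,0,-72,-1,200,-366,0,0,0,-72,-1,200.5,-367,0,0,0,-72,-1,200.5,-367,0,0,0,-72,-1,200.5,-367,0,0,0,-72]

```text
t: 9.4
eef_pos: [552.8, 207.9, 198.5]
tcp_rot: [-3.141, 0.0, 1.704]
ft_force: [-0.2, 0.0, -1.8]
opening: 0.332
```

```bash
python3 mv.py 552.3 209 198.6; python3 - <<'E'
from h import *
save('top','t3.png');save('side','s3.png')
P=np.array(env.state()['eef_pos']);z0=P[2]-34.6;print(P,z0)
S=[(circ(P,48,z0+26),(0,255,0)),(circ(P,48,z0),(0,255,255)),(circ((552.3,208.5),90,130),(0,255,0))]
ims=[overlay(n,S,proj(n,(P[0],P[1],150))[0],45,'',s=4) for n in('top','side')]
cv2.imwrite('pics/c3.png',np.hstack(ims))
E
```

```text
pos [552.77 207.89 198.54] rot [-3.1414e+00  2.0000e-04  1.7041e+00] j [ 0.248  0.459  1.665 -0.     1.018 -1.456] F [-0.19  0.   -1.76] open 0.332
tool delta [ 1.16 -0.32 -0.06]
[552.8392919  207.9016925  198.64147643] 164.04147643400125
```

View pics/c3.png

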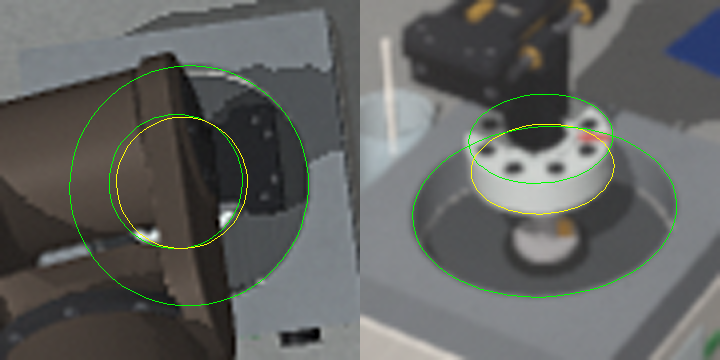

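View pics/s3.png

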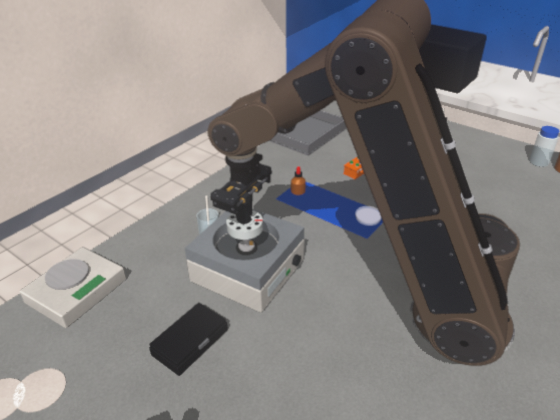

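```bash
cat > fit.py <<'E'
from h import *
P=np.array([552.8,207.9]);z0=163.95
b=np.load('/tmp/side_p.npy').astype(float).mean(2)
a=cv2.imread('pics/s0.png').astype(float).mean(2)
def prof(im,line,t):
    return line
c=proj('side',(P[0],P[1],z0+13))[0]
H=np.vstack([proj('side',circ(P,48,z0+26)),proj('side',circ(P,48,z0))])
print('rotor model: L,R,bottom',H[:,0].min(),H[:,0].max(),H[:,1].max())
np.set_printoptions(linewidth=200,precision=0,suppress=True)
y=int(round(proj('side',(P[0],P[1],z0+13))[0][1]));x=int(round(c[0]))
for yy in (y-2,y,y+2):
    l=int(H[:,0].min());r=int(H[:,0].max());print(yy,l-3,b[yy,l-3:l+5],r-4,b[yy,r-4:r+5])
bo=int(H[:,1].max());print('col',x,bo-4,b[bo-4:bo+5,x-1],b[bo-4:bo+5,x],b[bo-4:bo+5,x+1])
S=(552.3,208.5)
F=proj('side',circ(S,22.5,104));print('flange model',F[:,0].min(),F[:,0].max(),F[:,1].max())
N=proj('side',circ(S,9,120));print('spindle model at 120',N[:,0].min(),N[:,0].max(),N[:,1].mean())
T=proj('side',circ(S,6,130));print('nose top',T.mean(0),T[:,1].min())
print('cols 230..258')
for yy in range(230,256): print(yy,a[yy,232:260])
E
python3 fit.py
```

```text
rotor model: L,R,bottom 226.53698758946683 262.8949707145678 238.91743506528678
222 223 [132. 131. 133. 168. 195. 189. 161. 123.] 258 [143. 180. 196. 176. 127.  93.  97. 110. 119.]
224 223 [117. 107. 109. 139. 183. 192. 161. 117.] 258 [147. 185. 186. 146. 104.  88.  86.  87. 102.]
226 223 [ 99. 101. 105. 117. 150. 178. 192. 198.] 258 [194. 171. 138. 114. 100.  88.  85.  85.  87.]
col 245 234 [199. 198. 198. 199. 195. 165. 124. 107. 106.] [197. 197. 197. 197. 194. 164. 126. 113. 110.] [196. 196. 196. 197. 193. 160. 123. 112. 109.]
flange model 237.99518834171369 254.28944576755902 249.82483766362992
spindle model at 120 242.58897574110375 249.1500280516866 239.97381449724563
nose top [246. 237.] 235.78925965516817
cols 230..258
230 [99. 92. 93. 87. 84. 79. 72. 70. 69. 70. 69. 70. 68. 68. 68. 68. 67. 68. 67. 68. 68. 69. 70. 70. 70. 71. 71. 77.]
231 [88. 81. 74. 70. 71. 70. 69. 68. 66. 67. 68. 67. 68. 68. 67. 68. 68. 68. 66. 67. 68. 67. 68. 68. 68. 68. 69. 69.]
232 [71. 68. 67. 67. 68. 68. 67. 69. 70. 70. 68. 68. 67. 66. 67. 68. 67. 67. 68. 68. 69. 68. 67. 68. 68. 68. 69. 69.]
233 [67. 
[... 2424 characters left out ...]
 43.  48.  65.  87. 107. 121. 129. 128. 127. 124. 115. 103.  89.  72.  54.  44.  42.  44.  54.  61.  66.  66.]
251 [68. 67. 68. 67. 62. 52. 45. 43. 46. 54. 71. 87. 94. 96. 94. 92. 83. 70. 57. 48. 44. 43. 43. 49. 59. 66. 65. 66.]
252 [68. 68. 68. 68. 67. 60. 50. 45. 45. 46. 47. 50. 52. 52. 52. 51. 49. 47. 46. 44. 43. 45. 54. 60. 64. 67. 65. 66.]
253 [69. 67. 68. 68. 68. 65. 61. 55. 46. 44. 44. 43. 43. 43. 44. 44. 44. 43. 44. 47. 49. 55. 63. 67. 67. 67. 67. 67.]
254 [67. 68. 68. 67. 68. 68. 67. 64. 59. 54. 51. 49. 47. 47. 46. 46. 48. 50. 53. 58. 61. 62. 66. 66. 66. 68. 68. 68.]
255 [68. 68. 68. 69. 69. 68. 68. 67. 68. 64. 62. 59. 58. 59. 58. 59. 60. 61. 64. 67. 67. 67. 67. 68. 68. 68. 67. 67.]
```

```bash
cat > fit2.py <<'E'
from h import *
np.set_printoptions(linewidth=200,precision=1,suppress=True)
from scipy.optimize import least_squares
b=np.load('/tmp/side_p.npy').astype(float).mean(2)
P=np.array([552.8,207.9]);z0=163.95
c=proj('side',(P[0],P[1],z0+13))[0].round().astype(int)
for y in range(c[1]-12,c[1]+14): print(y,b[y,222:232].astype(int),b[y,256:268].astype(int))
T=proj('side',circ(P,48,z0+26));B=proj('side',circ(P,48,z0));print(T.mean(0),B.mean(0),T[:,1].min())
E
python3 fit2.py
```

```text
212 [141 137 133 128 122 117 110  97  77  60] [121 133 120  91  84  83  93  93  85  87  87  86]
213 [138 133 131 130 130 128 127 122 112 103] [157 180 167 131  99  85  90  90  88  96  99  94]
214 [133 131 131 130 129 130 129 128 123 120] [186 199 193 178 143  99  85  86 100 117 119 114]
215 [131 129 129 130 130 129 128 124 112  98] [157 153 161 181 173 127  92 100 119 127 128 128]
216 [130 130 130 129 129 129 125 116  92  64] [ 92  81  99 153 181 158 112 111 127 129 129 130]
217 [129 130 129 131 129 127 124 116  90  58] [ 76  69 100 157 193 180 135 117 128 130 130 130]
218 [130 130 131 130 133 132 132 126 111  93] [144 131 154 187 202 193 159 129 130 131 129 130]
219 [131 131 132 134 152 170 173 154 132 121] [151 142 154 165 168 168 156 138 133 131 131 130]
220 [131 132 132 136 171 197 200 188 172 148] [137 135 139 142 143 143 134 125 128 131 131 131]
221 [132 132 131 137 174 200 200 195 175 142] [134 142 164 177 179 169 133 104 113 122 126 129]
222 [132 132 131 133 168 194 189 160 123  97] [ 95 107 142 179 196 175 127  92  96 110 118 122]
223 [132 127 121 121 157 190 182 132  77  62
[... 719 characters left out ...]
 84]
231 [ 99 100 102 104 108 126 150 164 172 179] [163 155 149 141 130 108  80  69  73  77  80  82]
232 [ 99 101 103 107 110 118 142 161 172 178] [162 156 149 141 121  90  65  59  61  65  68  72]
233 [ 99 101 106 118 124 115 127 153 170 178] [163 157 148 130 100  72  61  59  58  59  61  63]
234 [100 111 111 112 112 100 103 129 159 176] [162 153 135 105  74  61  60  59  59  59  59  61]
235 [114 124 113  94  87  85  87 101 133 163] [147 124 100  75  61  60  59  59  59  58  59  60]
236 [110 110  97  86  82  83  83  86 101 130] [113  81  65  60  60  58  58  59  59  59  59  62]
237 [93 87 84 83 82 82 83 82 86 96] [78 61 59 58 60 59 59 60 60 59 59 68]
[244.4 219.8] [244.9 227.4] 208.9787806180104
```

Request:
arm_command:
  motion: [-1,0,0,10,0,0,0,-1,0,0,20,0,0,0,-1,0,0,28,0,0,0,-1,0,0,32,0,0,0,-1,0,0,32,0,0,0,-1,0,0,32,0,0,0]

```text
t: 10.1
eef_pos: [552.9, 208.5, 166.6]
tcp_rot: [3.142, 0.0, 1.705]
ft_force: [-1.0, -0.1, -2.2]
opening: 0.329
```

Request:
arm_command:
  motion: [-1,0,0,1,0,0,0,-1,0,0,1.5,0,0,0,-1,0,0,2,0,0,0,-1,0,0,2,0,0,0]

```text
t: 10.5
eef_pos: [552.8, 208.5, 164.7]
tcp_rot: [3.141, 0.0, 1.705]
ft_force: [0.5, 0.2, -2.0]
opening: 0.328
```

Request:
arm_command:
  motion: [-1,0,0,0.5,0,0,0,-1,0,0,1,0,0,0,-1,0,0,1,0,0,0]

```text
t: 10.8
eef_pos: [552.8, 208.5, 163.5]
tcp_rot: [-3.141, 0.0, 1.705]
ft_force: [0.1, -0.6, -2.2]
opening: 0.329
```

Request:
arm_command:
  motion: [-1,0,0,0.5,0,0,0,-1,0,0,1,0,0,0,-1,0,0,1,0,0,0]

```text
t: 11.1
eef_pos: [552.8, 208.5, 162.5]
tcp_rot: [-3.141, 0.0, 1.705]
ft_force: [-0.3, 0.2, -2.0]
opening: 0.329
```

Request:
arm_command:
  motion: [-1,0,0,0.5,0,0,0,-1,0,0,1,0,0,0,-1,0,0,1,0,0,0]

```text
t: 11.4
eef_pos: [552.8, 208.5, 161.5]
tcp_rot: [-3.142, 0.0, 1.706]
ft_force: [-0.6, -0.1, -2.6]
opening: 0.33
```

Request:
arm_command:
  motion: [-1,0,0,0.5,0,0,0,-1,0,0,1,0,0,0,-1,0,0,1,0,0,0]

```text
t: 11.7
eef_pos: [552.8, 208.4, 160.5]
tcp_rot: [-3.142, 0.0, 1.705]
ft_force: [0.0, -0.2, -2.2]
opening: 0.333
```

Request:
arm_command:
  motion: [-1,0,0,0.5,0,0,0,-1,0,0,1,0,0,0,-1,0,0,1,0,0,0]

```text
t: 12.0
eef_pos: [552.9, 208.4, 159.7]
tcp_rot: [3.141, 0.0, 1.705]
ft_force: [0.7, -1.4, 0.6]
opening: 0.327
```

Request:
arm_command:
  motion: [-1,0,0,0.5,0,0,0,-1,0,0,1,0,0,0,-1,0,0,1,0,0,0]

```text
t: 12.3
eef_pos: [552.9, 208.2, 158.8]
tcp_rot: [3.141, 0.001, 1.705]
ft_force: [1.5, -5.7, 0.4]
opening: 0.329
```

```bash
python3 - <<'E'
from cell import env
import numpy as np
s=env.state();print(s['ft_force'].round(2),s['moment'].round(3))
E
```

```text
[ 1.5  -5.66  0.44] [-1.031 -0.228 -0.016]
```

Request:
arm_command:
  motion: [-1,-0.4,0.1,0,0,0,0,-1,-0.8,0.1,0,0,0,0,-1,-0.8,0.1,0,0,0,0,-1,-0.8,0.1,0,0,0,0]

```text
t: 12.7
eef_pos: [552.9, 207.8, 158.3]
tcp_rot: [-3.141, -0.0, 1.705]
ft_force: [0.2, -1.7, -3.4]
opening: 0.33
```

Request:
arm_command:
  motion: [-1,0,0,0.5,0,0,0,-1,0,0,1,0,0,0,-1,0,0,1,0,0,0]

```text
t: 13.0
eef_pos: [552.9, 207.7, 157.5]
tcp_rot: [-3.141, 0.0, 1.706]
ft_force: [-0.0, -1.8, -2.6]
opening: 0.335
```

Request:
arm_command:
  motion: [-1,0,0,0.5,0,0,0,-1,0,0,1,0,0,0,-1,0,0,1,0,0,0]

```text
t: 13.3
eef_pos: [553.0, 207.7, 156.5]
tcp_rot: [-3.142, 0.0, 1.705]
ft_force: [-1.0, -2.4, -0.9]
opening: 0.331
```

Request:
arm_command:
  motion: [-1,-0.4,0,0,0,0,0,-1,-0.8,0,0,0,0,0,-1,-1,0,0,0,0,0,-1,-1,0,0,0,0,0]

```text
t: 13.7
eef_pos: [553.2, 206.8, 156.6]
tcp_rot: [3.141, -0.0, 1.705]
ft_force: [-0.9, 0.1, -2.9]
opening: 0.329
```

Request:
arm_command:
  motion: [-1,0,0,0.6,0,0,0,-1,0,0,1.2,0,0,0,-1,0,0,2,0,0,0,-1,0,0,2,0,0,0]

```text
t: 14.1
eef_pos: [553.1, 206.7, 154.5]
tcp_rot: [-3.141, 0.0, 1.705]
ft_force: [0.4, 0.2, -2.8]
opening: 0.329
```

Request:
arm_command:
  motion: [-1,0,0,0.6,0,0,0,-1,0,0,1.2,0,0,0,-1,0,0,2,0,0,0,-1,0,0,2,0,0,0]

```text
t: 14.5
eef_pos: [553.1, 206.7, 152.5]
tcp_rot: [-3.141, 0.0, 1.705]
ft_force: [0.1, 0.8, -2.4]
opening: 0.331
```

```bash
python3 - <<'E'
from h import *
save('side','s4.png')
cv2.imwrite('pics/c4.png',overlay('side',[],(246,225),30,'',s=10))
s=env.state();print(s['ft_force'].round(2),s['moment'].round(3),s['eef_pos'],s['joints'])
E
```

```text
[ 0.37 -0.27 -1.81] [ 0.064 -0.098  0.035] [553.12983115 206.70470231 152.55175394] [ 2.45840377e-01  5.10708172e-01  1.71395731e+00 -1.21896406e-04
  9.17035812e-01 -1.45956963e+00]
```

View pics/c4.png

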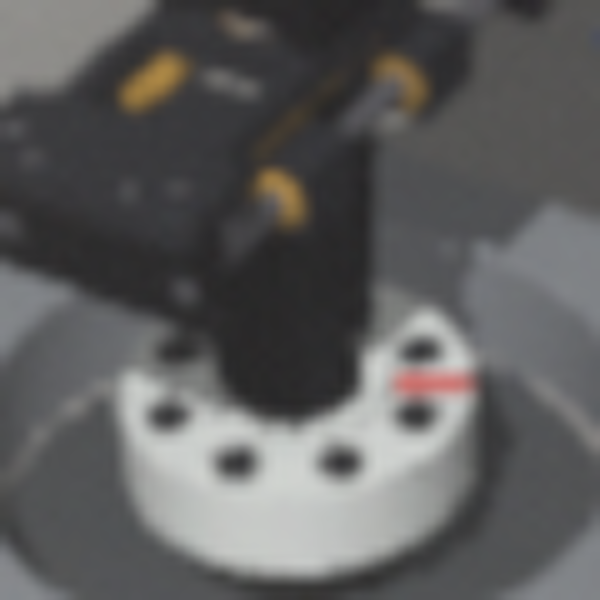

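```bash
cat > stripe.py <<'E'
from h import *
s=env.state();P=np.array(s['eef_pos']);z=P[2]-34.6+26
p=np.load('/tmp/side_p.npy').astype(float);W=np.clip(p[...,0]-p[...,2]-35,0,None)
ce=proj('side',(P[0],P[1],z))[0]
M=np.zeros(W.shape);M[int(ce[1])-10:int(ce[1])+14,int(ce[0])-20:int(ce[0])+21]=1
M[:int(ce[1])-6, :int(ce[0])+6]=0
W=W*M;ys,xs=np.mgrid[0:W.shape[0],0:W.shape[1]]
c=np.array([(W*xs).sum(),(W*ys).sum()])/W.sum()
print('red',c,(W>0).sum(),'axis px',ce)
for off in((0,0),(-.5,.4),(-.3,.3)):
    q=atz('side',c-np.array(off),z);d=q-P;print(off,np.degrees(np.arctan2(d[1],d[0]))%360,np.hypot(*d[:2]))
x=np.nonzero(W.sum(0)>W.sum(0).max()*.4)[0]
e=[(X,(W[:,X]*np.arange(W.shape[0])).sum()/W[:,X].sum()) for X in x]
L=np.polyfit(*np.array(e).T,1);a,b=[atz('side',(X,np.polyval(L,X)),z) for X in(x[0],x[-1])]
print('line dir',np.degrees(np.arctan2(*(b-a)[[1,0]]))%360, x[0],x[-1])
E
python3 stripe.py
```

```text
red [258.56039604 232.78217822] 18 axis px [245.64936059 232.81529599]
(0, 0) 217.43452313898914 35.157465711951644
(-0.5, 0.4) 220.1055181815479 36.49008866472599
(-0.3, 0.3) 219.46860561672582 35.94519061823019
line dir 217.90979293562305 256 261
```

Request:
arm_command:
  motion: [-1,0,0,0.5,0,0,0,-1,0,0,1,0,0,0,-1,0,0,1,0,0,0]

```text
t: 14.85
eef_pos: [553.1, 206.7, 151.5]
tcp_rot: [-3.142, 0.0, 1.705]
ft_force: [-0.5, 0.7, -2.4]
opening: 0.329
```

Request:
arm_command:
  motion: [-1,0,0,0.5,0,0,0,-1,0,0,1,0,0,0,-1,0,0,1,0,0,0]

```text
t: 15.15
eef_pos: [553.1, 206.7, 150.5]
tcp_rot: [-3.142, 0.0, 1.705]
ft_force: [0.7, 0.4, -1.8]
opening: 0.332
```

Request:
arm_command:
  motion: [-1,0,0,0.3,0,0,0,-1,0,0,0.6,0,0,0,-1,0,0,0.6,0,0,0]

```text
t: 15.45
eef_pos: [553.1, 206.7, 149.9]
tcp_rot: [-3.142, 0.0, 1.705]
ft_force: [-0.4, 0.1, -1.9]
opening: 0.328
```

Request:
arm_command:
  motion: [-1,0,0,0.3,0,0,0,-1,0,0,0.6,0,0,0,-1,0,0,0.6,0,0,0]

```text
t: 15.75
eef_pos: [553.1, 206.7, 149.3]
tcp_rot: [-3.141, 0.0, 1.705]
ft_force: [-0.1, 0.8, -2.1]
opening: 0.33
```

Request:
arm_command:
  motion: [-1,0,0,0.3,0,0,0,-1,0,0,0.6,0,0,0,-1,0,0,0.6,0,0,0]

```text
t: 16.05
eef_pos: [553.1, 206.7, 148.8]
tcp_rot: [-3.142, 0.0, 1.705]
ft_force: [-1.4, 0.6, -2.0]
opening: 0.336
```

Request:
arm_command:
  motion: [-1,0,0,0.3,0,0,0,-1,0,0,0.6,0,0,0,-1,0,0,0.6,0,0,0]

```text
t: 16.35
eef_pos: [553.1, 206.7, 148.2]
tcp_rot: [-3.142, 0.0, 1.705]
ft_force: [-0.6, 1.8, -1.6]
opening: 0.332
```

Request:
arm_command:
  motion: [-1,0,0,0.5,0,0,0,-1,0,0,1,0,0,0,-1,0,0,1,0,0,0]

```text
t: 16.65
eef_pos: [553.1, 206.7, 147.1]
tcp_rot: [-3.142, 0.0, 1.705]
ft_force: [-0.6, 1.1, -2.1]
opening: 0.328
```

Request:
arm_command:
  motion: [-1,0,0,0.5,0,0,0,-1,0,0,1,0,0,0,-1,0,0,1,0,0,0]

```text
t: 16.95
eef_pos: [553.1, 206.7, 146.1]
tcp_rot: [-3.141, 0.0, 1.705]
ft_force: [-1.5, 1.4, -1.4]
opening: 0.33
```

```bash
python3 - <<'E'
from h import *
s=env.state();print(s['ft_force'].round(2),s['moment'].round(3),s['eef_pos'])
E
```

```text
[-1.45  1.36 -1.44] [ 0.489  0.141 -0.019] [553.10566313 206.73822951 146.11884619]
```

Request:
arm_command:
  motion: [-1,0.3,-0.2,0,0,0,0,-1,0.3,-0.2,0.5,0,0,0,-1,0.3,-0.2,1,0,0,0,-1,0.3,-0.2,1,0,0,0]

```text
t: 17.35
eef_pos: [553.0, 206.9, 145.1]
tcp_rot: [-3.142, 0.0, 1.705]
ft_force: [0.2, 0.0, -2.4]
opening: 0.331
```

Request:
arm_command:
  motion: [-1,0,0,0.5,0,0,0,-1,0,0,1,0,0,0,-1,0,0,1,0,0,0]

```text
t: 17.65
eef_pos: [552.9, 206.9, 144.1]
tcp_rot: [-3.142, 0.0, 1.705]
ft_force: [0.6, 0.2, -2.2]
opening: 0.334
```

Request:
arm_command:
  motion: [-1,0,0,0.5,0,0,0,-1,0,0,1,0,0,0,-1,0,0,1,0,0,0]

```text
t: 17.95
eef_pos: [552.9, 207.0, 143.1]
tcp_rot: [-3.142, 0.0, 1.705]
ft_force: [0.5, -0.9, -3.2]
opening: 0.33
```

```bash
python3 - <<'E'
from h import *
s=env.state();print(s['ft_force'].round(2),s['moment'].round(3),s['eef_pos'])
E
```

```text
[ 0.49 -0.85 -3.21] [ 0.131 -0.147  0.054] [552.9088395  206.95120499 143.12565392]
```

Clean so far; seated expected at TCP ≈138.6.

Request:
arm_command:
  motion: [-1,0,0,0.5,0,0,0,-1,0,0,1,0,0,0,-1,0,0,1.5,0,0,0,-1,0,0,2,0,0,0,-1,0,0,2,0,0,0]

```text
t: 18.45
eef_pos: [552.9, 207.0, 141.1]
tcp_rot: [-3.141, 0.0, 1.705]
ft_force: [-0.1, 0.2, -3.2]
opening: 0.331
```

Request:
arm_command:
  motion: [-1,0,0,0.5,0,0,0,-1,0,0,1,0,0,0,-1,0,0,1,0,0,0]

```text
t: 18.75
eef_pos: [552.9, 207.0, 140.1]
tcp_rot: [-3.142, 0.0, 1.705]
ft_force: [-0.7, 0.2, -1.8]
opening: 0.331
```

Request:
arm_command:
  motion: [-1,0,0,0.3,0,0,0,-1,0,0,0.6,0,0,0,-1,0,0,0.6,0,0,0]

```text
t: 19.05
eef_pos: [552.9, 207.0, 139.6]
tcp_rot: [-3.142, 0.0, 1.705]
ft_force: [-0.0, 0.5, -1.7]
opening: 0.33
```

Request:
arm_command:
  motion: [-1,0,0,0.2,0,0,0,-1,0,0,0.4,0,0,0,-1,0,0,0.4,0,0,0]

```text
t: 19.35
eef_pos: [552.9, 207.0, 139.2]
tcp_rot: [3.142, 0.0, 1.705]
ft_force: [-0.2, 0.4, -2.8]
opening: 0.335
```

Request:
arm_command:
  motion: [-1,0,0,0.2,0,0,0,-1,0,0,0.4,0,0,0,-1,0,0,0.4,0,0,0]

```text
t: 19.65
eef_pos: [552.9, 207.0, 138.8]
tcp_rot: [-3.142, 0.0, 1.705]
ft_force: [-0.1, 0.3, -2.3]
opening: 0.332
```

Request:
arm_command:
  motion: [-1,0,0,0.1,0,0,0,-1,0,0,0.2,0,0,0,-1,0,0,0.2,0,0,0]

```text
t: 19.95
eef_pos: [552.9, 207.0, 138.6]
tcp_rot: [3.142, 0.0, 1.705]
ft_force: [-0.6, 0.6, -2.0]
opening: 0.331
```

Request:
arm_command:
  motion: [-1,0,0,0.2,0,0,0,-1,0,0,0.3,0,0,0,-1,0,0,0.3,0,0,0]

```text
t: 20.25
eef_pos: [553.0, 207.0, 138.6]
tcp_rot: [3.141, 0.0, 1.705]
ft_force: [-2.7, -0.4, 4.5]
opening: 0.332
```

Request:
arm_command:
  motion: [-1,0,0,0.2,0,0,0,-1,0,0,0.3,0,0,0,-1,0,0,0.3,0,0,0]

```text
t: 20.55
eef_pos: [553.0, 207.0, 138.6]
tcp_rot: [3.141, 0.0, 1.705]
ft_force: [-2.8, -0.6, 6.2]
opening: 0.336
```

Request:
arm_command:
  motion: [-1,0,0,-0.5,0,0,0,-1,0,0,-0.5,0,0,0,0.5,0,0,-0.5,0,0,0,0.5,0,0,-0.5,0,0,0,0.5,0,0,-0.5,0,0,0,0.5,0,0,-0.5,0,0,0,0.5,0,0,-0.5,0,0,0,0.5,0,0,-0.5,0,0,0]

```text
t: 21.35
eef_pos: [552.9, 207.0, 138.5]
tcp_rot: [3.142, 0.0, 1.705]
ft_force: [-0.9, 0.3, -0.0]
opening: 0.739
```

Request:
arm_command:
  motion: [0.5,0,0,-10,0,0,0,0.5,0,0,-25,0,0,0,0.5,0,0,-50,0,0,0,0.5,0,0,-80,0,0,0,0.5,0,0,-110,0,0,0,0.5,0,0,-140,0,0,0,0.5,0,0,-140,0,0,0,0.5,0,0,-140,0,0,0]

```text
t: 22.15
eef_pos: [552.8, 207.0, 279.3]
tcp_rot: [3.14, -0.0, 1.705]
ft_force: [-0.6, 0.0, -0.6]
opening: 0.75
```

```bash
cat > chk.py <<'E'
from h import *
import sys
save('side','s%s.png'%sys.argv[1]);save('top','t%s.png'%sys.argv[1])
P=(552.9,207.0);out=[]
for h in(104,116):
    S=[(circ(P,48,h+26),(0,255,0)),(circ(P,48,h),(0,255,255)),(circ(P,16,h+74),(255,0,255))]
    out.append(overlay('side',S,(246,232),30,'',s=6))
out.append(overlay('top',[(circ(P,48,130),(0,255,0))],proj('top',(P[0],P[1],130))[0],30,'',s=6))
cv2.imwrite('pics/k%s.png'%sys.argv[1],np.hstack(out)[:, :800] if False else cv2.resize(np.hstack(out),(798,266)))
E
python3 chk.py 5
```

```text
(no output)
```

View pics/k5.png

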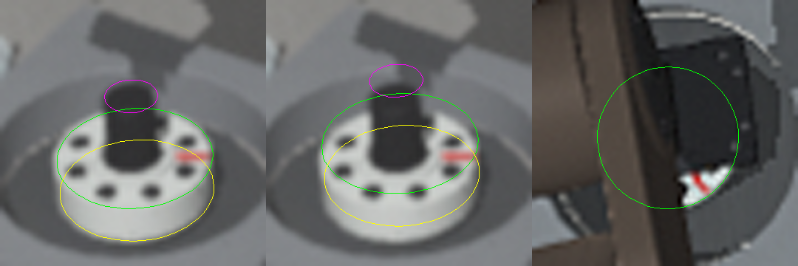

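View pics/s5.png

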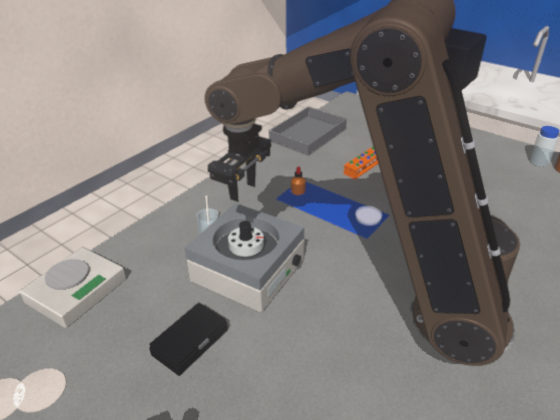

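View pics/t5.png

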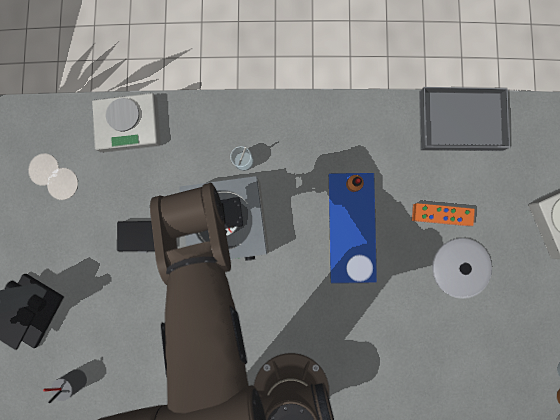

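The rotor sits level in the bowl at side pixel (246, 238). The bottle, dish, beaker, box and rack are where they were, and the gripper is clear, so I'm handing in.

```bash
python3 -c "
from cell import env
print(env.job_done(), env.state()['t'])"
```

```text
the job is handed in; nothing more can be done
the job is handed in; nothing more can be done
```

The rotor is seated on the spindle, released and level, and the job is handed in at about 22 s.

- **Grasp:** I gripped the knob twice, 90° apart, to centre it, then lifted the rotor and turned it about 72° on the way to the bowl to match the key seen by the cameras.
- **Lowering:** I went down in steps of 2 mm or less. The bore touched the spindle's taper once with about 6 N sideways, and small sideways shifts cleared it. The keyway was close enough to the key angle that it went over without any search turning.
- **Seating:** Contact came at TCP z = 138.6 mm, the expected fully-home height. A key-rest would have stopped it about 12 mm higher. The largest upward force I read was about 6 N, or about 8 N with the rotor's weight added, well under 30 N.
- **Last checks:** The side picture matches the seated height with the rotor level. In the side and top pictures the bottle, dish, beaker, slide box and tube rack are where they started. The gripper ended about 140 mm above its release point, touching nothing.
- **Disagreements:** My camera estimate of the spindle axis was 1.5 to 2 mm off in y from what the forces showed. In the final top picture the arm hides most of the rotor, so the seated check rests on the side picture and the measured height.

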